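# Find the blind hole in the jig bar by feel and seat the locating pin

## Robot

A 6-joint arm with a two-finger parallel gripper is mounted at the origin on a cart in front of the work surface, level with it; the furniture and walls round the work are solid. World frame = base frame: x ahead of the robot, y to its left, z up, the work surface at z = 0. Lengths are in m, angles in rad, forces in N, time in s.
With the tool pointing down it reaches from about 0.425 to 0.95 m from the base axis. Payload 3.5 kg.
Tool frame: the origin (TCP) lies midway between the tips of the shut fingers; the grasp point (between the pads) lies 19 mm behind it; z points along the fingers, y is the line along which they close (so a half turn about z gives the same grasp; the last joint's range is limited). The gripper opens to 85 mm and grips with 20 to 120 N. Pads are 22 mm wide; open, the fingers measure 114 mm over their backs; the gripper's body (76 mm by 85 mm) begins 54 mm behind the grasp point. The pads swing forward as they close: fully open they stand 13 mm farther back than shut.
Start: joints at [-1.262, 0.286, 1.577, -0, 1.279, -0.15], TCP at [0.299, -0.605, 0.231] pointing down, gripper open.
Joint ranges: [-2.77, 2.77], [-0.9, 2.22], [0.21, 2.48], [-1.53, 4.67], [0.24, 2.81], [-2.84, 2.84]. Speed limits (rad/s): [2.79, 2.79, 3.14, 3.14, 3.14, 3.14].

## Interface

Orientations are given as a 3x3 rotation matrix whose columns are the frame's x, y, z axes.
In Python, from cell import arm, optics gives the robot as it stands.
- The arm moves only by the shell command python3 -m pendant 'ROWS' [OPENING] [FORCE]. ROWS is JSON, a list of rows, each a list of 6 numbers: the shift along the tool's x, y, z each as a share of 0.5 m, from -1 to 1, then the turn, a rotation vector about the tool's x, y, z each as a share of 1.5 rad, from -1 to 1. In form: [[tx, ty, tz, rx, ry, rz], ...]. A call has exactly 5 rows; each row shifts and turns the commanded pose from where the row before left it, along the tool's axes as they then stand; what a row does not reach is not made up. A row lasts 1/8 s, in which the tool goes at most 62.5 mm and 10.7 degrees, less where a joint would pass 70% of its speed; a pose out of reach is approached as far as the arm can. A call with a number of a shift or a turn outside -1 to 1 is refused whole. A call with a gripper value outside its range is refused whole. OPENING is the opening, from -1 (shut) to 1 (fully open), set as the call begins (- or left out, the last holds). The fingers move at their own pace and stop on an object; FORCE is the grip in N (left out, the last holds). Time passes only in rows, so rows that do not move let the fingers close, or fill a call up. It gives the time, the measured TCP pose, the force, the opening and the grip force at its end, in the units of the state.
- arm.get_obs(): the state, without advancing time (a new reading comes with each control period).
- optics.capture(name): name is "scene" or "side" or "wrist"; returns a dict with "img" (480x640x3 uint8, red, green, blue), "vfov" (degrees; the focal length in pixels is half the picture's height over the tangent of half this angle, whatever the lens; pixels are square), "cx", "cy" (the principal point, pixels), "T" (4x4, takes a point from camera to world coordinates); the wrist camera has in their place "mount" (4x4, takes a point from camera to tool coordinates, whose origin is the TCP and whose axes are the flange's). Camera axes: x right, y down, z forward; pixel columns grow to the right and rows downward; lengths in m; the calibration is good to about 2 mm. The wrist camera is an equidistant fisheye: a pixel r from the principal point sees the ray r / f radians off the axis. A picture is of the moment at which its call begins: read the wrist's pose just before it. There is no depth.
- arm.finish_job(): hands the job in; it is judged then, once.
The state is a dict: "t": time; "joint_pos": joint angles; "joint_velocities": joint speeds; "effort": joint torques, N m; "tcp_pos": TCP position; "eef_rot": TCP orientation; "wrist_force": force on the tool from outside, world axes, zero at the start; "torque": the same for the moment, N m; "opening": finger opening in m; "finger_force": force on a finger pad.
Only numpy, scipy, OpenCV 4.12 (cv2) and the standard library are available. Lean on these libraries where they do the work, as an engineer would, in place of code of your own. Each camera call takes 0.05 s, during which the arm holds its last target. There are 200 camera calls.

## Task

Take the locating pin out of its stand and put its tip through the hole of the sliding shutter in the index jig's slot, onto the bar inside. Pressing only lightly, slide it along the slot until it drops into the hidden blind hole of the bar, then seat it fully home with its collar flat on the jig's top and let go; never force the pin against the jig, and leave the other things on the bench alone.

Things in the scene. Friction and masses are not known exactly. Their poses are not given: they have to be found in the camera images.
- pin_head (a point): Loose steel locating pin, 77 mm tall, about 0.2 kg, upright in its stand. Point: on its axis (z, up), mid-height of the knurled head (20 mm diameter, 44 mm tall), where to grip it. Below: a flat collar (30 mm diameter, 5 mm thick), underside 27 mm below this point; then the shank (12 mm diameter, 28 mm long, the last 5 mm tapering to a 6 mm flat), its tip 55 mm below this point.
- stand: Fixed black block 70 x 70 x 36 mm that holds the pin: a 15 mm round hole in the middle of its top, deeper than the shank, so that the pin's collar rests on the block. Origin at the centre of the underside; z up.
- jig: Index jig: fixed grey box 80 mm (x) x 230 mm (y) x 44 mm high with a bare aluminium cover, 12 mm thick, that has a long slot. Origin at the centre of the underside, z up. The pin must not be pushed against the jig or the bar in it, down or sideways, with more than 40 N (all contacts between them added up).
- slot_centre (a point): Centre of the jig's slot at the height of the cover's top; axes as the jig's. The slot goes through the cover, 15 mm wide (x), 84 mm long (y). With the pin's tip on the bar away from the hole, the pin's collar stands 12 mm above the cover; in the hole the pin goes down until the collar lies on the cover.
- shutter_hole (a point): Centre of the 16 mm round hole in the dust shutter, a thin steel strip (3 mm) in the slot that hides the bar; this point is on its upper face, 12.5 mm below the cover's top. Only through this hole can the pin reach the bar. The shutter slides freely along the slot (y, about 0.5 N) and goes along with the pin; at the start its hole is near the slot's -y end, 32 to 34 mm from the centre.
- bar_top (a point): Point 16 mm below slot_centre, on the flat top of a dark steel bar clamped (no give) in the jig, out of sight under the shutter. On the slot's centre line the bar has one blind hole, 14.5 mm diameter, 14 mm deep, with a 1.5 mm chamfer; its place along y is unknown, anywhere from -16 to +28 mm of this point, different each time. The seated pin's tip ends 2 mm short of its bottom.
- phone: Loose phone, 165 x 81 x 11 mm, a bystander. Origin at the centre of its underside.
- tape_roll: Loose black tape roll, 67 mm diameter, 19 mm high, a bystander. Origin at the centre of its underside.
- marker: Loose marker pen, 113 mm long, a bystander. Origin at the centre of its underside.
- caster: Loose black caster wheel lying flat, 62 mm diameter, 16 mm high, a bystander. Origin at the centre of its underside.
Things that resemble listed ones, but are neither listed nor needed, are in the scene too. What is shaped like the part that bears pin_head but orange is not meant.

How it is judged:
By the outcome, as a careful person would: the job done as asked, in the order asked, and still so for the second after the job is handed in, with the robot touching nothing.
It also fails if it takes over 67 s, if anything falls off the work surface, if the arm or the gripper's body presses on something with over 40 N, if the wrist force passes 120 N, or if a joint passes its speed limit or range.

## Working session

There is one attempt and no reset: what is moved stays moved. The work goes in short steps, Python scripts to look and compute and a shell command to move; the robot and the scene stay as the last step left them, time stands still between calls to the robot, and variables do not carry over. Pictures are saved under pics/ and viewed, at most 10 in all, crops included, and the job is handed in when it is done.

```bash
ls; mkdir -p pics
cat > h.py <<'E'
import numpy as np, cv2
from cell import arm, optics
def grab(n,fn):
    o=arm.get_obs(); c=optics.capture(n)
    cv2.imwrite('pics/'+fn+'.png',c['img'][:,:,::-1])
    if n=='wrist':
        T=np.eye(4);T[:3,:3]=np.array(o['eef_rot']);T[:3,3]=o['tcp_pos'];c['T']=T@np.array(c['mount'])
    np.save('pics/'+fn+'.npy',{k:c[k] for k in('T','vfov','cx','cy')}|{'w':n=='wrist'},allow_pickle=True)
    return c
def load(fn): return np.load('pics/'+fn+'.npy',allow_pickle=True).item()
def onz(c,u,v,z):
    f=240/np.tan(np.radians(c['vfov'])/2); x=(u-c['cx']);y=(v-c['cy'])
    if c['w']:
        r=np.hypot(x,y)+1e-9; a=r/f; d=np.array([x/r*np.sin(a),y/r*np.sin(a),np.cos(a)])
    else: d=np.array([x/f,y/f,1])
    T=np.array(c['T']); d=T[:3,:3]@d; p=T[:3,3]; return p+d*(z-p[2])/d[2]
E
python3 - <<'E'
from h import *
for n in('scene','side'):
    c=grab(n,n);print(n,c['vfov'],c['cx'],c['cy'],np.round(c['T'],3).tolist())
a=cv2.imread('pics/scene.png');
o=arm.get_obs();print(o['t'],o['wrist_force'],np.round(o['eef_rot'],3).tolist(),o['opening'])
E
```

```text
pics
scene 52.01670551901742 330.06641293423456 236.7051348287293 [[-0.801, -0.375, 0.467, 0.089], [-0.599, 0.52, -0.609, 0.65], [-0.014, -0.767, -0.641, 0.721], [0.0, 0.0, 0.0, 1.0]]
side 43.45542698193705 309.55979464643906 247.34051971781568 [[0.338, -0.808, 0.482, -0.05], [-0.941, -0.294, 0.167, -0.191], [0.007, -0.51, -0.86, 1.201], [0.0, 0.0, 0.0, 1.0]]
0.1 [ 0.09725913 -0.01085692 -0.90001679] [[0.897, 0.443, -0.001], [0.443, -0.897, 0.002], [0.0, -0.002, -1.0]] 0.08591598876997955
```

View pics/scene.png

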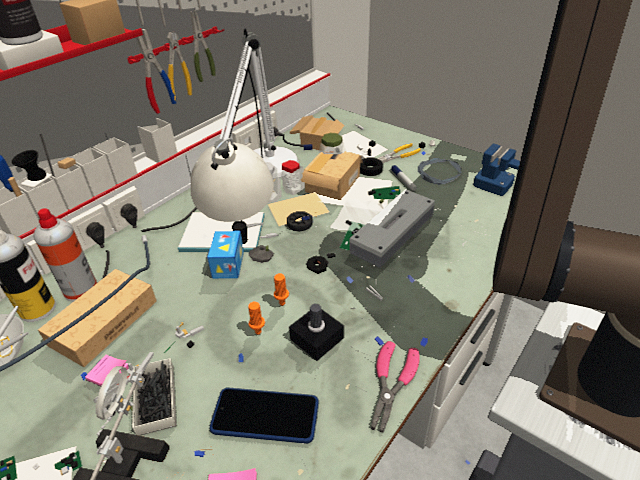

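View pics/side.png

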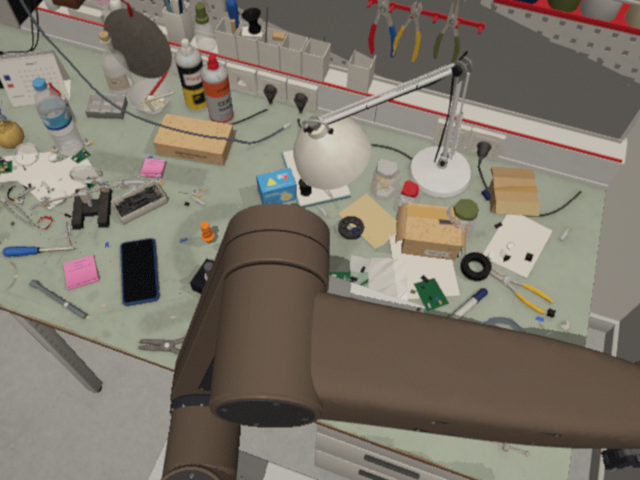

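The scene view shows the grey pin in its black stand at (316,318), two orange look-alikes at (280,289) and (255,318), and the jig with its slot at (395,228). In the side view the arm hides the jig. The steel pin in the black block fits the description; the orange ones are excluded. I'll confirm it in a crop.

Run:
```python
from h import *
a=cv2.imread('pics/scene.png')
p1=cv2.resize(a[260:370,230:360],None,fx=4,fy=4,interpolation=cv2.INTER_CUBIC)
p2=cv2.resize(a[180:275,335:445],None,fx=4.5,fy=4.5,interpolation=cv2.INTER_CUBIC)
H=max(p1.shape[0],p2.shape[0])
pad=lambda p:cv2.copyMakeBorder(p,0,H-p.shape[0],0,0,cv2.BORDER_CONSTANT)
m=np.hstack([pad(p1),pad(p2)]);m=cv2.resize(m,None,fx=.78,fy=.78);print(m.shape);cv2.imwrite('pics/crop.png',m)
c=load('scene')
for n,u,v,z in[('pintop',316,309,.085),('collar',316,326,.04),('jigc',403,213,.044),('jigL',351,245,.044),('jigR',431,196,.044),('lampbottom',230,215,.2),('box',225,240,.08)]: print(n,np.round(onz(c,u,v,z),3))
```

```text
(343, 792, 3)
pintop [0.455 0.215 0.085]
collar [0.457 0.215 0.04 ]
jigc [ 0.497 -0.157  0.044]
jigL [0.529 0.003 0.044]
jigR [ 0.477 -0.254  0.044]
lampbottom [0.646 0.21  0.2  ]
box [0.722 0.174 0.08 ]
```

View pics/crop.png

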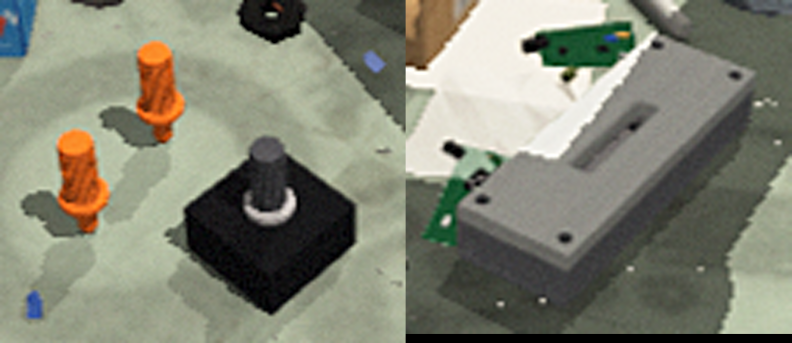

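The crop confirms it: a grey pin with a bare collar in the black block at scene (316,312), and the shutter hole as a dark spot near the slot's far (-y) end. Next I'll get the geometry of the jig, decoys and lamp.

Run:
```python
from h import *
c=load('scene');s=load('side')
cv=lambda x,y:(335+(x-405.6)/3.51,180+y/3.51)
K=[onz(c,*cv(*p),.044) for p in[(568,262),(755,73),(650,38),(462,197)]]
for k in K: print(np.round(k,3))
m=np.mean(K,0);print('jig c',m.round(3)); y=(K[0]+K[3]-K[1]-K[2])/2;print('y',np.linalg.norm(y),y/np.linalg.norm(y))
for n,p,z in[('slotA',(583,168),.044),('slotB',(649,104),.044),('hole',(633,125),.0315)]: print(n,onz(c,*cv(*p),z).round(3))
for p in[(281,302),(256,331)]: print('decoy',onz(c,*p,.0).round(3))
# lamp shade: two-ray
A=[onz(c,232,182,1.)-onz(c,232,182,0),onz(s,332,152,1.)-onz(s,332,152,0)];P=[np.array(q['T'])[:3,3] for q in(c,s)]
d=[a/np.linalg.norm(a) for a in A];t=np.linalg.lstsq(np.c_[d[0],-d[1]],P[1]-P[0],rcond=None)[0]
print(P[0]+t[0]*d[0],P[1]+t[1]*d[1])
print(np.round(np.array(optics.capture('wrist')['mount']),3).tolist())
```

```text
[ 0.462 -0.009  0.044]
[ 0.461 -0.241  0.044]
[ 0.539 -0.236  0.044]
[ 0.546 -0.021  0.044]
jig c [ 0.502 -0.127  0.044]
y 0.22381751217711415 [0.01645012 0.99986469 0.        ]
slotA [ 0.501 -0.089  0.044]
slotB [ 0.501 -0.17   0.044]
hole [ 0.506 -0.159  0.031]
decoy [0.572 0.183 0.   ]
decoy [0.561 0.265 0.   ]
[0.81313632 0.05600772 0.12135963] [0.81311028 0.055999   0.12133681]
[[-0.0, -0.96, -0.279, 0.071], [1.0, 0.0, -0.001, 0.001], [0.001, -0.279, 0.96, -0.143], [0.0, 0.0, 0.0, 1.0]]
```

```bash
python3 -m pendant '[[0.092,-0.08,0,0,0,0],[0.092,-0.08,0,0,0,0],[0.092,-0.08,0,0,0,0],[0.092,-0.08,0,0,0,0],[0.092,-0.08,0,0,0,0]]' 1 30
python3 -m pendant '[[0,0,0,0,0,0.102],[0,0,0,0,0,0.102],[0,0,0,0,0,0.102],[0.04,-0.11,0,0,0,0],[0.04,-0.11,0,0,0,0]]'
python3 -m pendant '[[0,-0.12,0,0,0,0],[0,-0.12,0,0,0,0],[0,-0.12,0,0,0,0],[0,-0.12,0,0,0,0],[0,-0.12,0,0,0,0]]'
```

```text
t: 0.78
tcp_pos: [0.4169, -0.322, 0.2311]
eef_rot: [[0.897, 0.443, 0.0], [0.443, -0.897, 0.0], [0.0, -0.0, -1.0]]
wrist_force: [0.4, 0.1, 1.1]
opening: 0.0853
finger_force: 0.0
t: 1.4
tcp_pos: [0.4566, -0.2131, 0.231]
eef_rot: [[1.0, -0.003, -0.0], [-0.003, -1.0, 0.0], [-0.0, -0.0, -1.0]]
wrist_force: [1.0, -0.2, -0.2]
opening: 0.0855
finger_force: 0.0
t: 2.02
tcp_pos: [0.4562, 0.0879, 0.2313]
eef_rot: [[1.0, -0.0, 0.001], [-0.0, -1.0, -0.0], [0.001, 0.0, -1.0]]
wrist_force: [1.5, -0.4, 0.7]
opening: 0.0854
finger_force: 0.0
```

```bash
python3 -m pendant '[[0,-0.085,0.05,0,0,0],[0,-0.085,0.05,0,0,0],[0,-0.084,0.06,0,0,0],[0,0,0,0,0,0],[0,0,0,0,0,0]]'
python3 - <<'E'
from h import *
grab('wrist','w1');o=arm.get_obs();print(o['tcp_pos'])
E
```

```text
t: 2.65
tcp_pos: [0.4568, 0.2129, 0.1515]
eef_rot: [[1.0, 0.0, 0.0], [0.0, -1.0, -0.0], [0.0, 0.0, -1.0]]
wrist_force: [0.0, 0.2, 0.8]
opening: 0.0854
finger_force: 0.0
[0.45729964 0.2125519  0.15213291]
```

View pics/w1.png

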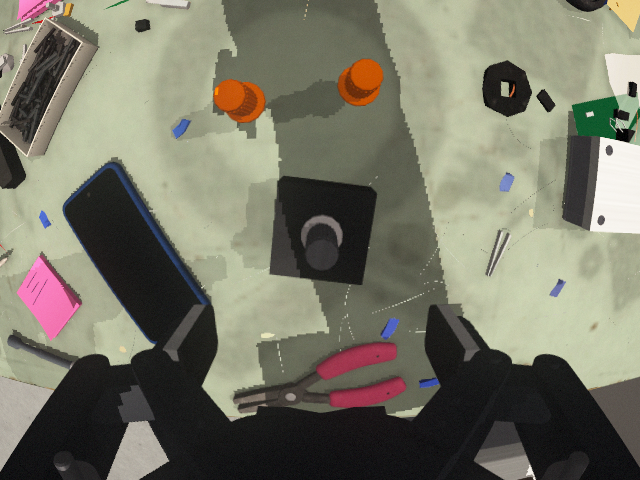

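The wrist view shows the steel pin, with its head top at about (322,253) and its collar at (322,236), inside the black stand with corners (283,177), (377,187), (361,284) and (270,273). The orange decoys are well clear of it.

Run:
```python
from h import *
c=load('w1')
K=[onz(c,*p,.036) for p in[(283,177),(377,187),(361,284),(270,273)]]
print('stand',np.mean(K,0),[np.linalg.norm(K[i]-K[i-1]).round(4) for i in range(4)])
a=cv2.imread('pics/w1.png');g=cv2.cvtColor(a,cv2.COLOR_BGR2GRAY)[185:278,285:360]
m=(g>75).astype(np.uint8);n,l,st,ce=cv2.connectedComponentsWithStats(m);print(st.tolist())
print('top',onz(c,322,254,.085),'collar',onz(c,321.5,237,.041))
```

```text
stand [0.46319665 0.21142441 0.036     ] [np.float64(0.072), np.float64(0.0662), np.float64(0.0736), np.float64(0.0687)]
[[0, 0, 75, 93, 6490], [16, 30, 42, 32, 462], [0, 91, 15, 2, 23]]
top [0.46200562 0.21200761 0.085     ] collar [0.46064811 0.21229115 0.041     ]
```

```bash
python3 -m pendant '[[0.009,0,0.08,0,0,0],[0,0,0.08,0,0,0],[0,0,0.05,0,0,0],[0,0,0,0,0,0],[0,0,0,0,0,0]]' 
python3 -m pendant '[[0,0,0,0,0,0],[0,0,0,0,0,0],[0,0,0,0,0,0],[0,0,0,0,0,0],[0,0,0,0,0,0]]' -1 50
python3 -m pendant '[[0,0,0,0,0,0],[0,0,0,0,0,0],[0,0,0,0,0,0],[0,0,0,0,0,0],[0,0,0,0,0,0]]'
```

```text
t: 3.32
tcp_pos: [0.4628, 0.2127, 0.0482]
eef_rot: [[1.0, -0.001, 0.003], [-0.001, -1.0, 0.001], [0.003, -0.001, -1.0]]
wrist_force: [-0.4, 0.8, 1.1]
opening: 0.0852
finger_force: 0.0
t: 3.95
tcp_pos: [0.4614, 0.2131, 0.0467]
eef_rot: [[1.0, -0.0, 0.0], [-0.0, -1.0, -0.0], [0.0, 0.0, -1.0]]
wrist_force: [-0.9, -0.1, 3.5]
opening: 0.019
finger_force: 48.7
t: 4.58
tcp_pos: [0.4614, 0.2131, 0.0467]
eef_rot: [[1.0, -0.0, 0.0], [-0.0, -1.0, 0.0], [0.0, -0.0, -1.0]]
wrist_force: [-2.2, -0.5, 5.4]
opening: 0.0191
finger_force: 48.8
```

```bash
python3 -m pendant '[[0,0,-0.04,0,0,0],[0,0,-0.08,0,0,0],[0,0,-0.08,0,0,0],[0.02,0.08,0,0,0,0],[0.02,0.11,0,0,0,0]]'
python3 -m pendant '[[0.02,0.11,0,0,0,0],[0.02,0.11,0,0,0,0],[0,0.11,0,0,0,0],[0,0.11,0,0,0,0],[0,0.11,0,0,0,0]]'
python3 -m pendant '[[0,0,0,0,0,0],[0,0,0,0,0,0],[0,0,0,0,0,0],[0,0,0,0,0,0],[0,0,0,0,0,0]]'
python3 - <<'E'
from h import *
grab('wrist','w2');o=arm.get_obs();print(o['tcp_pos'])
E
```

```text
t: 5.2
tcp_pos: [0.481, 0.1178, 0.1459]
eef_rot: [[1.0, 0.003, 0.0], [0.003, -1.0, 0.0], [0.0, -0.0, -1.0]]
wrist_force: [0.5, -0.3, -2.6]
opening: 0.0188
finger_force: 49.3
t: 5.82
tcp_pos: [0.5002, -0.1584, 0.1449]
eef_rot: [[1.0, -0.0, -0.001], [-0.0, -1.0, 0.001], [-0.001, -0.001, -1.0]]
wrist_force: [0.3, 1.1, -1.7]
opening: 0.0189
finger_force: 49.3
t: 6.45
tcp_pos: [0.5012, -0.1562, 0.1464]
eef_rot: [[1.0, 0.001, 0.0], [0.001, -1.0, -0.0], [0.0, 0.0, -1.0]]
wrist_force: [-0.6, 0.4, -2.1]
opening: 0.0184
finger_force: 49.6
[ 0.50125717 -0.15638704  0.14640648]
```

View pics/w2.png

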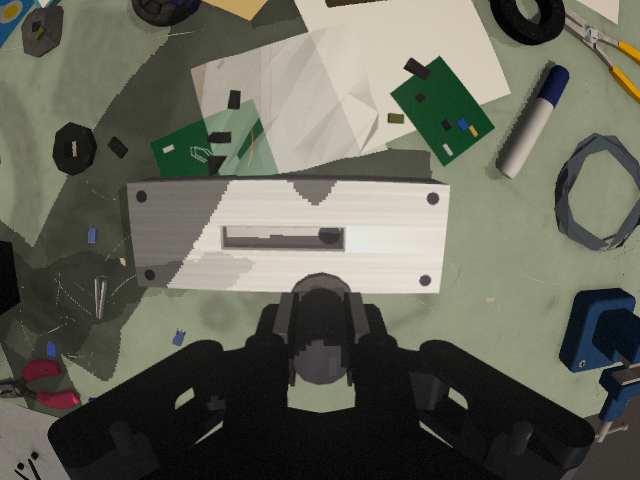

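The wrist view shows the held pin at (322,300), the slot from (221,226) to (345,250), the shutter hole at about (328,236) near the slot's -y end, and the jig cover's screws at the four corners.

Run:
```python
from h import *
c=load('w2');a=cv2.imread('pics/w2.png');g=cv2.cvtColor(a,cv2.COLOR_BGR2GRAY)
cr=cv2.resize(a[215:262,210:356],None,fx=5,fy=5,interpolation=cv2.INTER_CUBIC);cv2.imwrite('pics/c2.png',cr);print(cr.shape)
for n,p,z in[('s1',(221,226),.044),('s2',(345,226),.044),('s3',(345,250),.044),('s4',(221,250),.044),('hole',(328.5,236),.0315),('scr1',(141,197),.044),('scr2',(433,199),.044),('scr3',(425,280),.044),('scr4',(150,275),.044)]: print(n,onz(c,*p,z).round(4))
```

```text
(235, 730, 3)
s1 [ 0.5152 -0.087   0.044 ]
s2 [ 0.515  -0.1726  0.044 ]
s3 [ 0.498 -0.173  0.044]
s4 [ 0.4978 -0.0857  0.044 ]
hole [ 0.5047 -0.1617  0.0315]
scr1 [ 0.5374 -0.0265  0.044 ]
scr2 [ 0.5346 -0.2332  0.044 ]
scr3 [ 0.4752 -0.2321  0.044 ]
scr4 [ 0.4776 -0.0263  0.044 ]
```

View pics/c2.png

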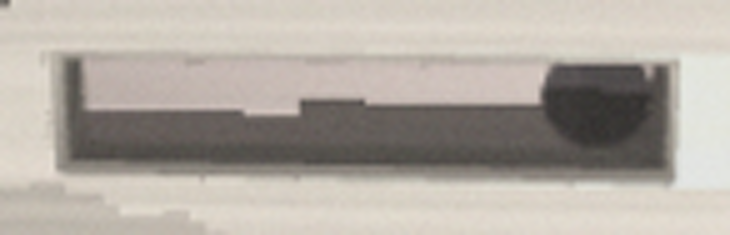

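The crop shows the shutter hole centred at about (329.5,233.6) in the full picture, next to the slot's -y end at about (345,238).

```bash
python3 - <<'E'
from h import *
c=load('w2')
print('hole',onz(c,329.5,233.6,.0315),'collar +x edge',onz(c,321,273,.1407),onz(c,321,273,.1357),'collar L/R',onz(c,290,300,.138)[1],onz(c,354,300,.138)[1])
E
python3 -m pendant '[[0.0045,0.006,0.03,0,0,0],[0.005,0.005,0.05,0,0,0],[0,0,0.03,0,0,0],[0,0,0,0,0,0],[0,0,0,0,0,0]]'
python3 -m pendant '[[0,0,0,0,0,0],[0,0,0,0,0,0],[0,0,0,0,0,0],[0,0,0,0,0,0],[0,0,0,0,0,0]]'
python3 - <<'E'
from h import *
grab('scene','s2');grab('wrist','w3')
a=cv2.imread('pics/s2.png')[170:270,330:450];b=cv2.imread('pics/w3.png')[200:330,180:400]
m=np.vstack([cv2.resize(a,(720,600))[:330],cv2.resize(b,(720,425))[:270]]) if 0 else np.hstack([cv2.resize(a,(400,333)),cv2.resize(b,(400,333))])
cv2.imwrite('pics/c3.png',m)
E
```

```text
hole [ 0.50644955 -0.16244236  0.0315    ] collar +x edge [ 0.51720568 -0.15649825  0.1407    ] [ 0.51533697 -0.15649367  0.1357    ] collar L/R -0.14265976250880724 -0.17126059647513595
t: 7.12
tcp_pos: [0.5063, -0.1627, 0.0918]
eef_rot: [[1.0, -0.0, 0.001], [-0.0, -1.0, -0.0], [0.001, 0.0, -1.0]]
wrist_force: [0.4, -0.1, -1.7]
opening: 0.0186
finger_force: 49.6
t: 7.75
tcp_pos: [0.5059, -0.1625, 0.0913]
eef_rot: [[1.0, -0.0, 0.0], [-0.0, -1.0, 0.0], [0.0, -0.0, -1.0]]
wrist_force: [0.4, 0.3, -2.4]
opening: 0.0186
finger_force: 49.6
```

View pics/c3.png

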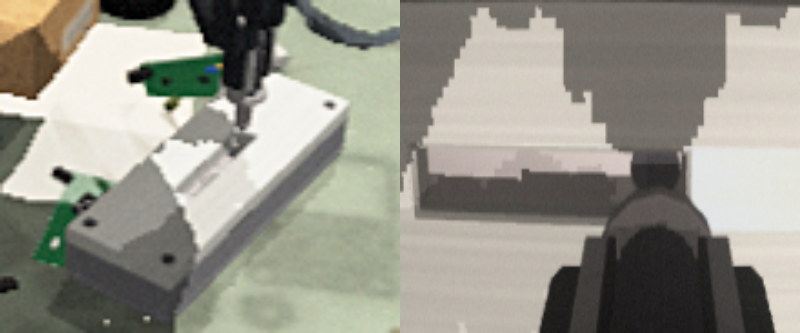

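The left crop (scene) shows the pin tip at crop (240,130) just over the slot's -y end. The right crop (wrist) shows the hole's dark rim at crop (655,165) directly in front of the collar. They line up, so I'll descend gently.

```bash
python3 -m pendant '[[0,0,0.004,0,0,0],[0,0,0.004,0,0,0],[0,0,0.004,0,0,0],[0,0,0.004,0,0,0],[0,0,0.004,0,0,0]]'
```

```text
t: 8.48
tcp_pos: [0.5059, -0.1625, 0.0812]
eef_rot: [[1.0, -0.0, -0.0], [-0.0, -1.0, 0.0], [-0.0, -0.0, -1.0]]
wrist_force: [-0.5, 0.1, -1.8]
opening: 0.0189
finger_force: 49.6
```

```bash
python3 -m pendant '[[0,0,0.004,0,0,0],[0,0,0.004,0,0,0],[0,0,0.002,0,0,0],[0,0,0,0,0,0],[0,0,0,0,0,0]]'
```

```text
t: 9.1
tcp_pos: [0.5059, -0.1625, 0.0764]
eef_rot: [[1.0, -0.0, 0.0], [-0.0, -1.0, -0.0], [0.0, 0.0, -1.0]]
wrist_force: [0.0, -0.4, -2.3]
opening: 0.0189
finger_force: 49.6
```

```bash
python3 -m pendant '[[0,0,0.003,0,0,0],[0,0,0.003,0,0,0],[0,0,0.003,0,0,0],[0,0,0.003,0,0,0],[0,0,0,0,0,0]]'
```

```text
t: 9.72
tcp_pos: [0.5057, -0.1624, 0.0701]
eef_rot: [[1.0, -0.0, -0.0], [-0.0, -1.0, 0.0], [-0.0, -0.0, -1.0]]
wrist_force: [-0.1, 1.4, -1.3]
opening: 0.0185
finger_force: 49.6
```

```bash
python3 -m pendant '[[0,0,0.002,0,0,0],[0,0,0.002,0,0,0],[0,0,0.001,0,0,0],[0,0,0,0,0,0],[0,0,0,0,0,0]]'
```

```text
t: 10.35
tcp_pos: [0.5059, -0.1625, 0.0679]
eef_rot: [[1.0, -0.0, 0.0], [-0.0, -1.0, -0.0], [0.0, 0.0, -1.0]]
wrist_force: [0.6, 0.1, -1.1]
opening: 0.0186
finger_force: 49.6
```

```bash
python3 -m pendant '[[0,0,0.001,0,0,0],[0,0,0.001,0,0,0],[0,0,0,0,0,0],[0,0,0,0,0,0],[0,0,0,0,0,0]]'
```

```text
t: 10.98
tcp_pos: [0.5059, -0.1625, 0.0668]
eef_rot: [[1.0, -0.0, -0.0], [-0.0, -1.0, 0.0], [-0.0, -0.0, -1.0]]
wrist_force: [-0.1, 0.0, -2.0]
opening: 0.0185
finger_force: 49.6
```

```bash
python3 -m pendant '[[0,0,0.001,0,0,0],[0,0,0,0,0,0],[0,0,0,0,0,0],[0,0,0,0,0,0],[0,0,0,0,0,0]]'
```

```text
t: 11.6
tcp_pos: [0.506, -0.1625, 0.0667]
eef_rot: [[1.0, -0.0, 0.0], [-0.0, -1.0, -0.0], [0.0, 0.0, -1.0]]
wrist_force: [-0.7, 0.4, 2.2]
opening: 0.0184
finger_force: 49.7
```

```bash
python3 -m pendant '[[0,-0.004,0.0005,0,0,0],[0,-0.004,0,0,0,0],[0,-0.004,0,0,0,0],[0,-0.003,0,0,0,0],[0,-0.001,0,0,0,0]]'
```

```text
t: 12.22
tcp_pos: [0.5066, -0.155, 0.0666]
eef_rot: [[1.0, 0.0, 0.002], [0.0, -1.0, -0.001], [0.002, 0.001, -1.0]]
wrist_force: [0.2, -4.8, 3.1]
opening: 0.0188
finger_force: 50.2
```

```bash
python3 -m pendant '[[0,-0.002,0,0,0,0],[0,-0.002,0,0,0,0],[0,-0.002,0,0,0,0],[0,-0.001,0,0,0,0],[0,0,0,0,0,0]]'
```

```text
t: 12.85
tcp_pos: [0.5063, -0.1513, 0.0665]
eef_rot: [[1.0, -0.0, 0.001], [-0.0, -1.0, -0.001], [0.001, 0.001, -1.0]]
wrist_force: [0.5, -4.9, 5.7]
opening: 0.019
finger_force: 50.4
```

```bash
python3 -m pendant '[[0,-0.002,0,0,0,0],[0,-0.002,0,0,0,0],[0,-0.002,0,0,0,0],[0,-0.002,0,0,0,0],[0,0,0,0,0,0]]'
```

```text
t: 13.48
tcp_pos: [0.5063, -0.1473, 0.0666]
eef_rot: [[1.0, -0.0, 0.001], [-0.0, -1.0, -0.001], [0.001, 0.001, -1.0]]
wrist_force: [0.6, -4.8, 5.5]
opening: 0.0186
finger_force: 50.4
```

```bash
python3 -m pendant '[[0,-0.002,0,0,0,0],[0,-0.002,0,0,0,0],[0,-0.002,0,0,0,0],[0,-0.002,0,0,0,0],[0,0,0,0,0,0]]'
```

```text
t: 14.1
tcp_pos: [0.5063, -0.1433, 0.0666]
eef_rot: [[1.0, 0.0, 0.001], [0.0, -1.0, -0.001], [0.001, 0.001, -1.0]]
wrist_force: [-0.2, -4.5, 6.4]
opening: 0.0185
finger_force: 50.4
```

```bash
python3 -m pendant '[[0,-0.002,0,0,0,0],[0,-0.002,0,0,0,0],[0,-0.002,0,0,0,0],[0,-0.002,0,0,0,0],[0,0,0,0,0,0]]'
```

```text
t: 14.72
tcp_pos: [0.5062, -0.1393, 0.0666]
eef_rot: [[1.0, 0.0, 0.001], [0.0, -1.0, -0.001], [0.001, 0.001, -1.0]]
wrist_force: [0.0, -4.4, 5.0]
opening: 0.0186
finger_force: 50.4
```

```bash
python3 -m pendant '[[0,-0.002,0,0,0,0],[0,-0.002,0,0,0,0],[0,-0.002,0,0,0,0],[0,-0.002,0,0,0,0],[0,0,0,0,0,0]]'
```

```text
t: 15.35
tcp_pos: [0.5062, -0.1353, 0.0666]
eef_rot: [[1.0, 0.0, 0.001], [0.0, -1.0, -0.001], [0.001, 0.001, -1.0]]
wrist_force: [-0.3, -4.6, 5.3]
opening: 0.0186
finger_force: 50.4
```

```bash
python3 -m pendant '[[0,-0.002,0,0,0,0],[0,-0.002,0,0,0,0],[0,-0.002,0,0,0,0],[0,-0.002,0,0,0,0],[0,0,0,0,0,0]]'
```

```text
t: 15.98
tcp_pos: [0.5062, -0.1313, 0.0665]
eef_rot: [[1.0, 0.0, 0.001], [0.0, -1.0, -0.001], [0.001, 0.001, -1.0]]
wrist_force: [-0.4, -5.0, 5.5]
opening: 0.019
finger_force: 50.4
```

```bash
python3 -m pendant '[[0,-0.002,0,0,0,0],[0,-0.002,0,0,0,0],[0,-0.002,0,0,0,0],[0,-0.002,0,0,0,0],[0,0,0,0,0,0]]'
```

```text
t: 16.6
tcp_pos: [0.5062, -0.1273, 0.0666]
eef_rot: [[1.0, 0.0, 0.001], [0.0, -1.0, -0.001], [0.001, 0.001, -1.0]]
wrist_force: [0.3, -4.7, 5.8]
opening: 0.019
finger_force: 50.4
```

```bash
python3 -m pendant '[[0,-0.002,0,0,0,0],[0,-0.002,0,0,0,0],[0,-0.002,0,0,0,0],[0,-0.002,0,0,0,0],[0,0,0,0,0,0]]'
```

```text
t: 17.23
tcp_pos: [0.5062, -0.1233, 0.0665]
eef_rot: [[1.0, 0.0, 0.001], [0.0, -1.0, -0.001], [0.001, 0.001, -1.0]]
wrist_force: [-0.1, -4.9, 6.4]
opening: 0.0188
finger_force: 50.4
```

```bash
python3 -m pendant '[[0,-0.002,0,0,0,0],[0,-0.002,0,0,0,0],[0,-0.002,0,0,0,0],[0,-0.002,0,0,0,0],[0,0,0,0,0,0]]'
```

```text
t: 17.85
tcp_pos: [0.5052, -0.1176, 0.065]
eef_rot: [[1.0, -0.001, -0.001], [-0.001, -1.0, 0.003], [-0.001, -0.003, -1.0]]
wrist_force: [3.3, -0.8, 1.1]
opening: 0.0188
finger_force: 49.9
```

```bash
python3 -m pendant '[[0,0,0,0,0,0],[0,0,0,0,0,0],[0,0,0,0,0,0],[0,0,0,0,0,0],[0,0,0,0,0,0]]'
```

```text
t: 18.48
tcp_pos: [0.5052, -0.1182, 0.0654]
eef_rot: [[1.0, -0.0, -0.002], [-0.0, -1.0, 0.002], [-0.002, -0.002, -1.0]]
wrist_force: [2.4, 2.3, -3.4]
opening: 0.0187
finger_force: 49.5
```

```bash
python3 -m pendant '[[0,-0.002,0,0,0,0],[0,-0.002,0,0,0,0],[0,0,0,0,0,0],[0,0,0,0,0,0],[0,0,0,0,0,0]]'; python3 -c "
from h import *
o=arm.get_obs();print(o['torque'])"
```

```text
t: 19.1
tcp_pos: [0.5058, -0.1172, 0.0661]
eef_rot: [[1.0, -0.0, -0.0], [-0.0, -1.0, -0.0], [-0.0, 0.0, -1.0]]
wrist_force: [-0.8, -0.3, -1.9]
opening: 0.0186
finger_force: 49.7
[-0.03961098  0.01069721  0.01367942]
```

```bash
python3 -m pendant '[[0,0,0.001,0,0,0],[0,0,0.001,0,0,0],[0,0,0,0,0,0],[0,0,0,0,0,0],[0,0,0,0,0,0]]'
```

```text
t: 19.73
tcp_pos: [0.506, -0.1171, 0.0652]
eef_rot: [[1.0, -0.0, 0.0], [-0.0, -1.0, -0.0], [0.0, 0.0, -1.0]]
wrist_force: [0.2, -0.1, -1.2]
opening: 0.0187
finger_force: 49.7
```

```bash
python3 -m pendant '[[0,0,0.001,0,0,0],[0,0,0.001,0,0,0],[0,0,0,0,0,0],[0,0,0,0,0,0],[0,0,0,0,0,0]]'
```

```text
t: 20.35
tcp_pos: [0.506, -0.117, 0.0641]
eef_rot: [[1.0, -0.0, 0.0], [-0.0, -1.0, -0.0], [0.0, 0.0, -1.0]]
wrist_force: [-0.5, -0.6, -0.7]
opening: 0.0186
finger_force: 49.8
```

```bash
python3 -m pendant '[[0,0,0.001,0,0,0],[0,0,0.001,0,0,0],[0,0,0,0,0,0],[0,0,0,0,0,0],[0,0,0,0,0,0]]'
```

```text
t: 20.98
tcp_pos: [0.5059, -0.1169, 0.0631]
eef_rot: [[1.0, -0.0, 0.0], [-0.0, -1.0, 0.0], [0.0, -0.0, -1.0]]
wrist_force: [0.5, 0.6, -0.7]
opening: 0.0189
finger_force: 49.7
```

```bash
python3 -m pendant '[[0,-0.002,0,0,0,0],[0,-0.002,0,0,0,0],[0,0,0,0,0,0],[0,0,0.001,0,0,0],[0,0,0,0,0,0]]'
```

```text
t: 21.6
tcp_pos: [0.5057, -0.115, 0.0624]
eef_rot: [[1.0, -0.0, -0.0], [-0.0, -1.0, 0.0], [-0.0, -0.0, -1.0]]
wrist_force: [0.3, -1.0, -2.0]
opening: 0.0186
finger_force: 49.7
```

```bash
python3 -m pendant '[[0,0,0.002,0,0,0],[0,0,0.001,0,0,0],[0,0,0,0,0,0],[0,0,0,0,0,0],[0,0,0,0,0,0]]'
```

```text
t: 22.22
tcp_pos: [0.5058, -0.115, 0.0609]
eef_rot: [[1.0, -0.0, -0.0], [-0.0, -1.0, 0.0], [-0.0, -0.0, -1.0]]
wrist_force: [0.5, -1.0, -1.4]
opening: 0.0189
finger_force: 49.6
```

```bash
python3 -m pendant '[[0,0,0.001,0,0,0],[0,0,0.001,0,0,0],[0,0,0,0,0,0],[0,0,0,0,0,0],[0,0,0,0,0,0]]'
```

```text
t: 22.85
tcp_pos: [0.5058, -0.1149, 0.06]
eef_rot: [[1.0, -0.0, -0.0], [-0.0, -1.0, 0.0], [-0.0, -0.0, -1.0]]
wrist_force: [0.0, -0.0, -2.6]
opening: 0.0189
finger_force: 49.6
```

```bash
python3 -m pendant '[[0,0,0.001,0,0,0],[0,0,0.001,0,0,0],[0,0,0,0,0,0],[0,0,0,0,0,0],[0,0,0,0,0,0]]'
```

```text
t: 23.48
tcp_pos: [0.5059, -0.115, 0.059]
eef_rot: [[1.0, -0.0, -0.0], [-0.0, -1.0, 0.0], [-0.0, -0.0, -1.0]]
wrist_force: [-0.2, -0.4, -2.2]
opening: 0.0188
finger_force: 49.6
```

```bash
python3 -m pendant '[[0,0,0.001,0,0,0],[0,0,0.001,0,0,0],[0,0,0.001,0,0,0],[0,0,0,0,0,0],[0,0,0,0,0,0]]'
```

```text
t: 24.1
tcp_pos: [0.5059, -0.115, 0.0575]
eef_rot: [[1.0, -0.0, -0.0], [-0.0, -1.0, 0.0], [-0.0, -0.0, -1.0]]
wrist_force: [-0.3, -0.0, -3.0]
opening: 0.0186
finger_force: 49.7
```

```bash
python3 -m pendant '[[0,0,0.001,0,0,0],[0,0,0.001,0,0,0],[0,0,0.001,0,0,0],[0,0,0,0,0,0],[0,0,0,0,0,0]]'
```

```text
t: 24.72
tcp_pos: [0.5059, -0.115, 0.056]
eef_rot: [[1.0, -0.0, 0.0], [-0.0, -1.0, 0.0], [0.0, -0.0, -1.0]]
wrist_force: [1.0, 0.1, -2.4]
opening: 0.0189
finger_force: 49.6
```

```bash
python3 -m pendant '[[0,0,0.001,0,0,0],[0,0,0.001,0,0,0],[0,0,0,0,0,0],[0,0,0,0,0,0],[0,0,0,0,0,0]]'
```

```text
t: 25.35
tcp_pos: [0.5059, -0.115, 0.0551]
eef_rot: [[1.0, -0.0, 0.0], [-0.0, -1.0, -0.0], [0.0, 0.0, -1.0]]
wrist_force: [-0.1, -0.6, -2.4]
opening: 0.0189
finger_force: 49.6
```

```bash
python3 -m pendant '[[0,0,0.0006,0,0,0],[0,0,0.0004,0,0,0],[0,0,0,0,0,0],[0,0,0,0,0,0],[0,0,0,0,0,0]]'
```

```text
t: 25.98
tcp_pos: [0.5059, -0.115, 0.0548]
eef_rot: [[1.0, -0.0, -0.0], [-0.0, -1.0, 0.0], [-0.0, -0.0, -1.0]]
wrist_force: [0.3, 0.4, 0.4]
opening: 0.0189
finger_force: 49.7
```

```bash
python3 -m pendant '[[0,0,0.0004,0,0,0],[0,0,0,0,0,0],[0,0,0,0,0,0],[0,0,0,0,0,0],[0,0,0,0,0,0]]'
```

```text
t: 26.6
tcp_pos: [0.506, -0.115, 0.0547]
eef_rot: [[1.0, -0.0, -0.0], [-0.0, -1.0, 0.0], [-0.0, -0.0, -1.0]]
wrist_force: [-2.6, 1.5, 5.0]
opening: 0.019
finger_force: 50.0
```

The collar makes contact at exactly the predicted height (TCP 0.0547, about 7 N). I'll release and retreat.

```bash
python3 -m pendant '[[0,0,0,0,0,0],[0,0,0,0,0,0],[0,0,0,0,0,0],[0,0,0,0,0,0],[0,0,0,0,0,0]]' 1; python3 -m pendant '[[0,0,0,0,0,0],[0,0,-0.02,0,0,0],[0,0,-0.08,0,0,0],[0,0,-0.1,0,0,0],[0,0,-0.04,0,0,0]]'; python3 -m pendant '[[0,0,0,0,0,0],[0,0,0,0,0,0],[0,0,0,0,0,0],[0,0,0,0,0,0],[0,0,0,0,0,0]]'
python3 - <<'E'
from h import *
grab('wrist','w4');grab('scene','s4')
a=cv2.imread('pics/s4.png')[170:270,330:450];b=cv2.imread('pics/w4.png')[150:330,120:460]
cv2.imwrite('pics/c4.png',np.hstack([cv2.resize(a,(360,300),interpolation=cv2.INTER_CUBIC),cv2.resize(b,(440,300))]))
E
```

```text
t: 27.22
tcp_pos: [0.5059, -0.115, 0.0543]
eef_rot: [[1.0, -0.0, 0.0], [-0.0, -1.0, 0.0], [0.0, -0.0, -1.0]]
wrist_force: [-0.4, -0.3, 0.9]
opening: 0.0853
finger_force: 0.0
t: 27.85
tcp_pos: [0.5077, -0.1157, 0.179]
eef_rot: [[1.0, -0.0, 0.006], [-0.0, -1.0, -0.003], [0.006, 0.003, -1.0]]
wrist_force: [0.5, -0.4, -1.1]
opening: 0.0855
finger_force: 0.0
t: 28.48
tcp_pos: [0.5056, -0.1149, 0.1737]
eef_rot: [[1.0, -0.0, -0.001], [-0.0, -1.0, 0.001], [-0.001, -0.001, -1.0]]
wrist_force: [0.8, 0.1, -0.1]
opening: 0.0855
finger_force: 0.0
```

View pics/c4.png

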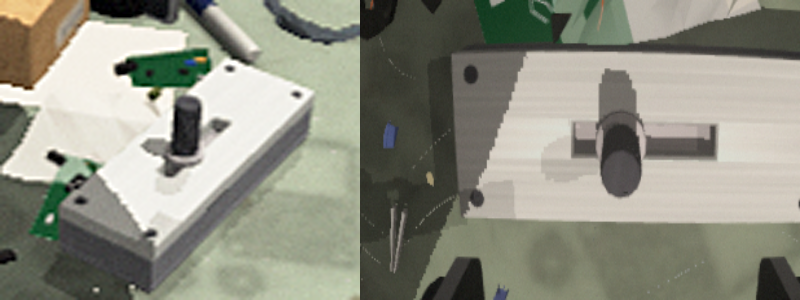

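Both crops show the pin upright with its collar flat on the cover, at about (185,155) in the left crop and (620,140) in the right. The gripper is clear.

```bash
python3 -c "
from cell import arm
print(arm.finish_job())"
```

```text
the job is handed in; nothing more can be done
None
```

The job is handed in at about 28 s: the pin dropped into the hidden hole about 15 mm on the +y side of the slot's centre, is seated with its collar flat on the jig, and has been let go; pressing read about 8 N at most, and nothing else on the bench was touched.

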